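# Change the specimen and hold the punch-guide arm on its stop

## Task

Swap the two bare steel rounds, so that the one in the recess of the punching jig ends in the recess of the little dish and the one in the dish ends in the jig, each sitting flat. Then swing the jig's sprung guide arm round against its spring, all the way to its stop, so that its bush stands over the new specimen, and finish while still holding it there: do not let go, as the spring would throw it back. Leave everything else on the table as it is.

Things in the scene. Friction and masses are not known exactly. Their poses are not given: they have to be found in the camera images.
- large_round (a point): the larger steel round (a plain sawn cylinder), 34 mm diameter, 22 mm high, about 0.16 kg, standing in one of the two recesses; point at its centre, half-way up, z axis along the cylinder. Which of the rounds starts in which recess varies
- small_round (a point): the smaller steel round (a plain sawn cylinder), 28 mm diameter, 16 mm high, about 0.08 kg, standing in the other recess; point at its centre, half-way up, z axis along the cylinder
- jig_recess (a point): centre of the floor of the jig's round specimen recess, 9 mm above the table: 42 mm inside diameter, with a rim 6 mm wide and 4 mm high round it (rim top 13 mm above the table, 54 mm outside diameter). The jig is fixed: a grey base plate 170x100x8 mm, the recess 100 mm from the pivot on the plate's centre line, the plate ending 35 mm past the recess centre and 35 mm behind the pivot. The point's x axis runs from the recess to the pivot
- dish_recess (a point): centre of the floor of the small round dish, 9 mm above the table: recess 42 mm inside diameter, rim 6 mm wide and 4 mm high, 54 mm outside diameter. The dish is fixed to the table. Two tall fixed hardness testers flank the work: beyond x = 0.48 m, the left one from y = 0.35 to 0.57 m, the right one from y = -0.35 to -0.13 m
- pivot (a point): on the vertical pivot axis of the guide arm, 55 mm above the table (half-way up the arm's bar; the post and its screw head reach 68 mm). A steel stop pillar 10 mm thick stands 40 mm from the pivot towards the recess, beside the bar's path, and is 60 mm high
- grip (a point): middle of the exposed upright round grip post on the free end of the guide arm: 14 mm diameter, 42 mm tall, from the bar's top at 60 mm above the table to 102 mm; 140 mm from the pivot axis. The arm is a level bar 18 mm wide, 50 to 60 mm above the table, with a steel bush (28 mm diameter, underside 42 mm above the table) 100 mm from the pivot, so it passes clear above a specimen in the recess. The point's x axis runs from the grip to the pivot
- guide_arm (a joint): angle of the guide arm about the vertical pivot, rad: 0 at rest (spring holds it out to the side, clear of the recess), 1.3 at its stop, where the bar lies over the recess. It grows anticlockwise seen from above. A spring always drives it back to 0: about 2.6 N at the grip at rest, about 6.3 N at the stop
- bottle_mid (a point): bystander: small oil bottle with a pointed red cap, 39 mm diameter, 108 mm tall, standing; point half-way up
- tin_mid (a point): bystander: flat round grease tin, 66 mm diameter, 22 mm high; point at its centre
- bar_mid (a point): bystander: notched square steel bar lying down, 10x55x10 mm; point at its centre
- punch_mid (a point): bystander: square-bodied black centre punch lying down, 9x68x9 mm, its length along its own y; point at its centre
- loupe_mid (a point): bystander: black hand magnifier lying down, 56x122x13 mm, right of the right-hand tester; point at its middle
- weight_mid (a point): bystander: round slotted load weight, 50 mm diameter, 19 mm high; point at its centre

How it is judged:
By the outcome, as a careful person would: the job done as asked, in the order asked, and still so for the second after the job is handed in, while the arm keeps its last pose, push and grip.
It also fails if it takes over 72 s, if anything falls off the work surface, if the arm or the gripper's body presses on something with over 40 N, if the wrist force passes 120 N, or if a joint passes its speed limit or range.

## Robot

A 6-joint arm with a two-finger parallel gripper is mounted at the origin on a cart in front of the work surface, level with it; the furniture and walls round the work are solid. World frame = base frame: x ahead of the robot, y to its left, z up, the work surface at z = 0. Lengths are in mm, angles in rad, forces in N, time in s.
With the tool pointing down it reaches from about 300 to 775 mm from the base axis. Payload 14.6 kg.
Tool frame: the origin (TCP) lies at the very end of the fingers, on their centre line; the grasp point (between the pads) lies 19 mm behind it; z points along the fingers, y is the line along which they close (so a half turn about z gives the same grasp; the last joint's range is limited). The gripper opens to 94 mm and grips with 3 to 60 N. Pads are 16 mm wide; open, the fingers measure 119 mm over their backs; the gripper's body (75 mm by 177 mm) begins 78 mm behind the grasp point.
Start: joints at [-1.285, 0.3, 1.521, -0, 1.321, -0.067], TCP at [190.032, -516.117, 205.446] pointing down, gripper open.
Joint ranges: [-3.03, 3.03], [-0.79, 2.21], [0.23, 2.52], [-1.04, 4.18], [0, 3.07], [-2.55, 2.55]. Speed limits (rad/s): [2.22, 2.22, 2.57, 3.14, 3.14, 3.14].

## Interface

Orientations are given as [roll, pitch, yaw] about the fixed x, y, z axes, in that order (R = Rz(yaw) Ry(pitch) Rx(roll)).
In Python, from cell import manip, camera, get_calibration gives the robot as it stands.
- The arm moves only by the tool arm_command, never from a script. Its argument "targets" is a list of rows, each an object of numbers: "hand": the opening, from -1 (shut) to 1 (fully open), so that 0 is half open; "x", "y", "z": the shift along the tool's x, y, z in m; "yaw": the turn about the tool's z in rad. In form: [{"hand": .., "x": .., "y": .., "z": .., "yaw": ..}, ...]. A call has 1 to 10 rows; each row shifts and turns the commanded pose from where the row before left it, along the tool's axes as they then stand; what a row does not reach is not made up. A row lasts 1/10 s, in which the tool goes at most 50 mm and 8.59 degrees, less where a joint would pass 70% of its speed; a pose out of reach is approached as far as the arm can. A call is refused whole if a number of a shift passes 0.05 or a number of a turn 0.15, either way. A call with a gripper value outside its range is refused whole. The fingers move at their own pace and stop on an object; "newtons" is the grip in N (left out, the last holds). Time passes only in rows, so rows that do not move let the fingers close. It gives the time, the measured TCP pose, the force, the opening and the grip force at its end, in the units of the state.
- manip.read_state(): the state, without advancing time (a new reading comes with each control period).
- camera(name): name is "scene" or "top"; returns the picture (400x640x3 uint8, red, green, blue); there is no depth.
- get_calibration(name): a dict with "K" (3x3 intrinsics, pixels), "cam_to_world" (4x4, takes a point from camera to world coordinates). Camera axes: x right, y up, looking along -z (the intrinsics and any distortion apply to the point x, -y, -z); pixel columns grow to the right and rows downward; lengths in mm; the calibration is good to about 2 mm. A picture is of the moment at which its call begins. get_calibration takes no time and is no camera call.
- manip.sign_off(): hands the job in; it is judged then, once.
The state is a dict: "clock": time; "joints": joint angles; "qd": joint speeds; "effort": joint torques, N m; "eef_pos": TCP position; "eef_rot": TCP orientation; "wrist_force": force on the tool from outside, world axes, zero at the start; "moment": the same for the moment, N m; "finger_gap": finger opening in mm; "finger_force": force on a finger pad.
Only numpy, scipy, OpenCV 4.12 (cv2) and the standard library are available. Lean on these libraries where they do the work, as an engineer would, in place of code of your own. Each camera call takes 0.05 s, during which the arm holds its last target. There are 200 camera calls.

## Working session

There is one attempt and no reset: what is moved stays moved. The work goes in short steps, Python scripts to look and compute and a tool call to move; the robot and the scene stay as the last step left them, time stands still between calls to the robot, and variables do not carry over. Pictures are saved under pics/ and viewed, at most 10 in all, crops included, and the job is handed in when it is done.

Besides the shell and the picture viewer there is one more tool, called after "Call:" as a command line: name --argument value ..., lists and objects as JSON in quotes. arm_command: Moves the arm, as the interface text tells. Its arguments: {"type":"object","properties":{"targets":{"type":"array"},"newtons":{"type":"number"}},"required":["targets"]}

```bash
ls; mkdir -p pics; cat > h.py <<'E'
import numpy as np, cv2
from cell import manip, camera, get_calibration
def shot(n,f):
    im=camera(n); cv2.imwrite('pics/'+f,im[:,:,::-1]); return im
def ray(n,u,v):
    c=get_calibration(n); K=np.array(c['K']);T=np.array(c['cam_to_world'])
    p=np.linalg.inv(K)@[u,v,1]; d=T[:3,:3]@[p[0],-p[1],-p[2]]
    return T[:3,3],d
def onz(n,u,v,z):
    o,d=ray(n,u,v); return o+d*(z-o[2])/d[2]
def proj(n,P):
    c=get_calibration(n); K=np.array(c['K']);T=np.array(c['cam_to_world'])
    p=np.linalg.inv(T)@[*P,1]; q=K@[p[0],-p[1],-p[2]]; return q[:2]/q[2]
E
python3 - <<'E'
from h import *
for n in('top','scene'):
    shot(n,n+'0.png'); c=get_calibration(n); print({k:np.round(v,3).tolist() if not isinstance(v,str) else v for k,v in c.items()})
print(manip.read_state())
E
```

```text
pics
{'K': [[382.239, 0.0, 321.798], [0.0, 382.239, 197.795], [0.0, 0.0, 1.0]], 'cam_to_world': [[0.018, 0.999, -0.051, 543.325], [-1.0, 0.018, 0.009, -78.129], [0.01, 0.051, 0.999, 1400.668], [0.0, 0.0, 0.0, 1.0]]}
{'K': [[429.05, 0.0, 324.373], [0.0, 429.05, 202.495], [0.0, 0.0, 1.0]], 'cam_to_world': [[-0.778, 0.355, -0.518, -31.883], [-0.628, -0.428, 0.65, 750.849], [0.009, 0.831, 0.556, 793.401], [0.0, 0.0, 0.0, 1.0]]}
{'clock': 0.1, 'joints': array([-1.28462140e+00,  3.00429957e-01,  1.52152500e+00, -3.87279650e-06,
        1.32068607e+00, -6.65678842e-02]), 'qd': array([ 0.00036668, -0.00093224, -0.00159967,  0.00114376,  0.00069702,
       -0.0003866 ]), 'effort': array([ 5.58056240e-05, -5.32649302e+01, -3.53286803e+01,  7.09277205e-02,
        2.35201127e-02, -6.14420105e-05]), 'eef_pos': array([ 189.95649107, -515.9048739 ,  204.93261749]), 'eef_rot': array([-3.14054635e+00, -6.59936777e-05,  3.52743739e-01]), 'wrist_force': array([-0.1312952 , -0.18188707, -0.30960315]), 'moment': array([-0.00427808,  0.01205309, -0.01108297]), 'finger_force': 0.0, 'finger_gap': 94.11811298016417}
```

View pics/top0.png

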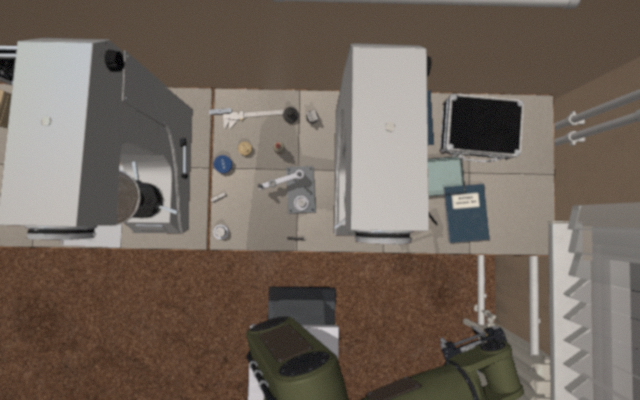

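View pics/scene0.png

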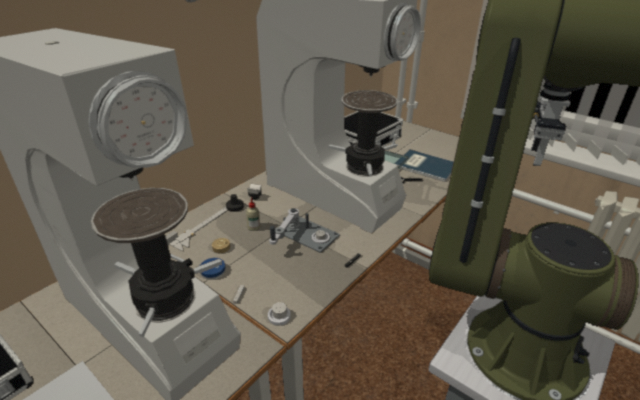

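The top view shows the jig near (301,190) and the dish near (221,232). The scene view shows the jig near (310,235) and the dish near (279,313). I'll enlarge both.

```bash
python3 - <<'E'
from h import *
a=cv2.imread('pics/top0.png')[130:250,200:330]; b=cv2.imread('pics/scene0.png')[190:330,210:370]
a=cv2.resize(a,None,fx=4.6,fy=4.6,interpolation=cv2.INTER_CUBIC)
cv2.imwrite('pics/ca.png',a)
cv2.imwrite('pics/cb.png',cv2.resize(b,None,fx=4,fy=4,interpolation=cv2.INTER_CUBIC))
E
```

```text
(no output)
```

View pics/ca.png

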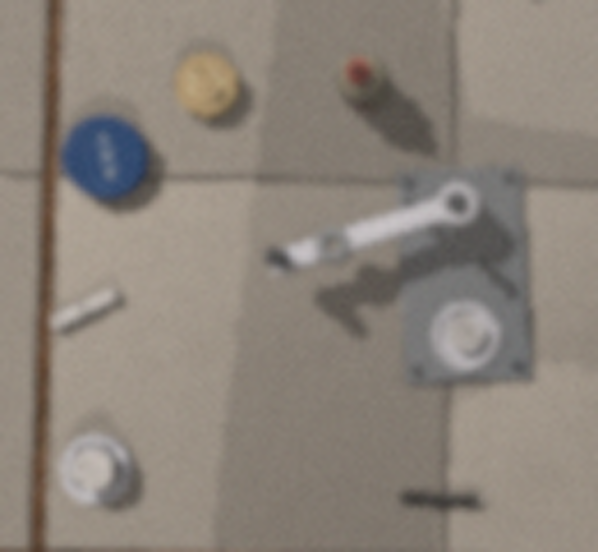

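View pics/cb.png

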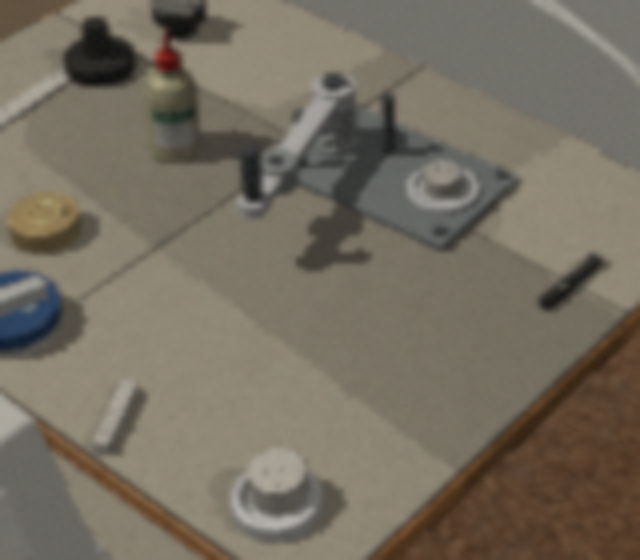

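In the top view, the jig round is at about (301.3,202.5) and the dish round at about (220.8,231.6). The larger round is in the dish. The bar rests pointing left from the pivot at crop (458,203), with the grip at (277,258). Next I'll measure with masks.

```bash
cat > m.py <<'E'
from h import *
def blobs(im,n,u0,v0,r,lo=175,up=6):
    x,y=int(u0-r),int(v0-r)
    c=cv2.resize(im[y:y+2*r,x:x+2*r],None,fx=up,fy=up,interpolation=cv2.INTER_CUBIC)
    return c,x,y
def fit(mask,x,y,up=6):
    cs,_=cv2.findContours(mask,cv2.RETR_EXTERNAL,cv2.CHAIN_APPROX_NONE)
    c=max(cs,key=cv2.contourArea); e=cv2.fitEllipse(cv2.convexHull(c))
    return (e[0][0]+.5)/up-.5+x,(e[0][1]+.5)/up-.5+y,e[1][0]/up,e[1][1]/up,e[2]
E
python3 - <<'E'
from m import *
tiles=[]
for n,pts in(('top',((301.3,202.5),(220.7,231.7))),('scene',((320.5,236.5),(279,312)))):
    im=cv2.imread(f'pics/{n}0.png')
    for u,v in pts:
        c,x,y=blobs(im,n,u,v,13); g=c.max(2)
        t,m=cv2.threshold(g,0,255,cv2.THRESH_OTSU); f=fit(m,x,y)
        print(n,np.round(f,2),t, 'rim13',np.round(onz(n,f[0],f[1],13),1))
        tiles.append(np.hstack([c,cv2.cvtColor(m,cv2.COLOR_GRAY2BGR)]))
cv2.imwrite('pics/t.png',np.vstack([np.hstack(tiles[:2]),np.hstack(tiles[2:])]))
def crop(u,v): return 200+(u+.5)/4.6-.5,130+(v+.5)/4.6-.5
for nm,u,v,z in(('rnd jig',466,332,25),('rim jig',466,334,13),('pivot',458,203,68),('grip',279,258,102),('bush',333,243,60),('rnd dish',97,467,31),('rim dish',95,469,13),('platecorner',404,172,8),('pc2',522,170,8),('pc3',413,384,8),('pc4',533,379,8),('punch',440,500,9),('bar',87,311,10),('bottle',359,70,108),('tin',208,85,22)):
    a=crop(u,v); print(nm,np.round(a,1),np.round(onz('top',*a,z),1))
def cs(u,v): return 210+(u+.5)/4-.5,190+(v+.5)/4-.5
for nm,u,v,z in(('rnd jig',444,172,25),('rim jig',442,186,13),('pivot',332,82,68),('griptop',252,153,102),('rnd dish',278,464,31),('rim dish',276,494,13),('pillar',390,95,60)):
    a=cs(u,v); print('S',nm,np.round(onz('scene',*a,z),1))
E
```

```text
top [300.53 202.38  15.09  15.51  23.09] 137.0 rim13 [595.8 -13.8  13. ]
top [221.43 231.96  23.82  66.57   1.13] 134.0 rim13 [483.8 269.3  13. ]
scene [319.81 235.93  13.26  19.06  85.28] 111.0 rim13 [594.7 -15.2  13. ]
scene [275.67 308.98  28.99  37.2   52.34] 124.0 rim13 [497.8 268.2  13. ]
rnd jig [300.9 201.8] [597.5 -15.7  25. ]
rim jig [300.9 202.2] [596.4 -15.2  13. ]
pivot [299.2 173.7] [693.9  -9.5  68. ]
grip [260.3 185.7] [646.7 120.2 102. ]
bush [272.  182.4] [662.3  85.7  60. ]
rnd dish [220.7 231.1] [487.5 267.5  31. ]
rim dish [220.3 231.6] [485.1 273.6  13. ]
platecorner [287.4 167. ] [724.7  37.    8. ]
pc2 [313.1 166.6] [728.1 -56.8   8. ]
pc3 [289.4 213.1] [556.3  26.1   8. ]
pc4 [315.5 212. ] [561.9 -68.7   8. ]
punch [295.3 238.3] [465.4   2.8   9. ]
bar [218.5 197.2] [609.3 284.5  10. ]
bottle [277.7 144.8] [786.9  63.7 108. ]
tin [244.8 148.1] [788.9 191.8  22. ]
S rnd jig [593.  -16.9  25. ]
S rim jig [593.4 -15.1  13. ]
S pivot [690.5  -4.9  68. ]
S griptop [641.7 125.4 102. ]
S rnd dish [486.6 266.8  31. ]
S rim dish [483.4 273.   13. ]
S pillar [654.1 -28.2  60. ]
```

View pics/t.png

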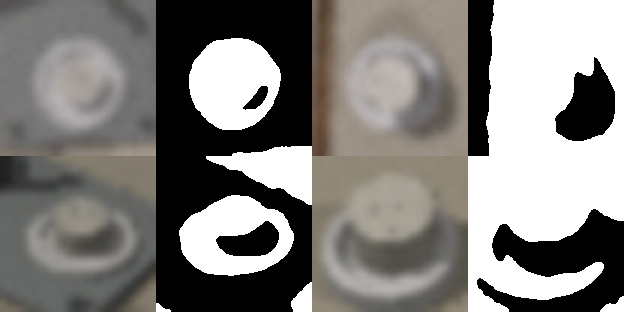

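Call:
arm_command --targets '[{"x": 0.0277,"y": -0.0288,"hand": 0.2},{"x": 0.0277,"y": -0.0288},{"x": 0.0277,"y": -0.0288},{"x": 0.0277,"y": -0.0288},{"x": 0.0277,"y": -0.0288},{"x": 0.0277,"y": -0.0288},{"x": 0.0277,"y": -0.0288},{"x": 0.0277,"y": -0.0288},{"x": 0.0277,"y": -0.0288},{"x": 0.0277,"y": -0.0288}]' --newtons 30

```text
schema error: expected keys hand, x, y, z, yaw
```

Call:
arm_command --targets '[{"yaw": -0.135},{"yaw": -0.135},{"yaw": -0.135},{"yaw": -0.135},{"yaw": -0.135},{"yaw": -0.135},{"yaw": -0.135},{"yaw": -0.135},{"yaw": -0.138},{}]'

```text
schema error: expected keys hand, x, y, z, yaw
```

Call:
arm_command --targets '[{"x": 0.0277,"y": -0.0288,"z": 0,"yaw": 0,"hand": 0.2},{"x": 0.0277,"y": -0.0288,"z": 0,"yaw": 0,"hand": 0.2},{"x": 0.0277,"y": -0.0288,"z": 0,"yaw": 0,"hand": 0.2},{"x": 0.0277,"y": -0.0288,"z": 0,"yaw": 0,"hand": 0.2},{"x": 0.0277,"y": -0.0288,"z": 0,"yaw": 0,"hand": 0.2},{"x": 0.0277,"y": -0.0288,"z": 0,"yaw": 0,"hand": 0.2},{"x": 0.0277,"y": -0.0288,"z": 0,"yaw": 0,"hand": 0.2},{"x": 0.0277,"y": -0.0288,"z": 0,"yaw": 0,"hand": 0.2},{"x": 0.0277,"y": -0.0288,"z": 0,"yaw": 0,"hand": 0.2},{"x": 0.0277,"y": -0.0288,"z": 0,"yaw": 0,"hand": 0.2}]' --newtons 30

```text
clock: 1.1
eef_pos: [350.7, -148.5, 205.4]
eef_rot: [3.142, -0.0, 0.353]
wrist_force: [-0.4, -0.1, -0.1]
finger_gap: 56.7
finger_force: 0.0
```

Call:
arm_command --targets '[{"x": 0,"y": 0,"z": 0,"yaw": -0.135,"hand": 0.2},{"x": 0,"y": 0,"z": 0,"yaw": -0.135,"hand": 0.2},{"x": 0,"y": 0,"z": 0,"yaw": -0.135,"hand": 0.2},{"x": 0,"y": 0,"z": 0,"yaw": -0.135,"hand": 0.2},{"x": 0,"y": 0,"z": 0,"yaw": -0.135,"hand": 0.2},{"x": 0,"y": 0,"z": 0,"yaw": -0.135,"hand": 0.2},{"x": 0,"y": 0,"z": 0,"yaw": -0.135,"hand": 0.2},{"x": 0,"y": 0,"z": 0,"yaw": -0.135,"hand": 0.2},{"x": 0,"y": 0,"z": 0,"yaw": -0.138,"hand": 0.2},{"x": 0,"y": 0,"z": 0,"yaw": 0,"hand": 0.2}]'

```text
clock: 2.1
eef_pos: [350.3, -150.1, 205.3]
eef_rot: [-3.141, -0.0, 1.573]
wrist_force: [-0.1, 0.4, 0.5]
finger_gap: 56.0
finger_force: 0.0
```

Call:
arm_command --targets '[{"x": 0.0336,"y": 0,"z": 0,"yaw": 0,"hand": 0.2},{"x": 0.0336,"y": 0,"z": 0,"yaw": 0,"hand": 0.2},{"x": 0.0336,"y": 0,"z": 0,"yaw": 0,"hand": 0.2},{"x": 0.0336,"y": 0.0348,"z": 0,"yaw": 0,"hand": 0.2},{"x": 0,"y": 0.035,"z": 0,"yaw": 0,"hand": 0.2},{"x": 0,"y": 0.035,"z": 0,"yaw": 0,"hand": 0.2},{"x": 0,"y": 0.035,"z": 0,"yaw": 0,"hand": 0.2},{"x": 0,"y": 0.035,"z": 0,"yaw": 0,"hand": 0.2},{"x": 0,"y": 0.035,"z": 0,"yaw": 0,"hand": 0.2},{"x": 0,"y": 0.035,"z": 0,"yaw": 0,"hand": 0.2}]'

```text
clock: 3.1
eef_pos: [596.5, -15.7, 205.0]
eef_rot: [-3.141, -0.0, 1.566]
wrist_force: [-0.0, -0.3, -0.4]
finger_gap: 56.5
finger_force: 0.0
```

Call:
arm_command --targets '[{"x": 0,"y": 0,"z": 0.02,"yaw": 0,"hand": 0.2},{"x": 0,"y": 0,"z": 0.03,"yaw": 0,"hand": 0.2},{"x": 0,"y": 0,"z": 0.03,"yaw": 0,"hand": 0.2},{"x": 0,"y": 0,"z": 0.03,"yaw": 0,"hand": 0.2},{"x": 0,"y": 0,"z": 0.02,"yaw": 0,"hand": 0.2},{"x": 0,"y": 0,"z": 0.015,"yaw": 0,"hand": 0.2},{"x": 0,"y": 0,"z": 0,"yaw": 0,"hand": 0.2}]'

```text
clock: 3.8
eef_pos: [594.3, -15.7, 58.5]
eef_rot: [-3.138, -0.0, 1.568]
wrist_force: [-0.1, 0.3, -0.3]
finger_gap: 56.4
finger_force: 0.0
```

```bash
python3 - <<'E'
from h import *
b=shot('scene','s1.png')[180:300,240:400,::-1]; a=shot('top','t1.png')[150:230,250:350,::-1]
f=lambda i,s:cv2.resize(i,s,interpolation=cv2.INTER_CUBIC)
cv2.imwrite('pics/c1.png',np.hstack([f(b,(480,360)),f(a,(320,360))]))
E
```

```text
(no output)
```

View pics/c1.png

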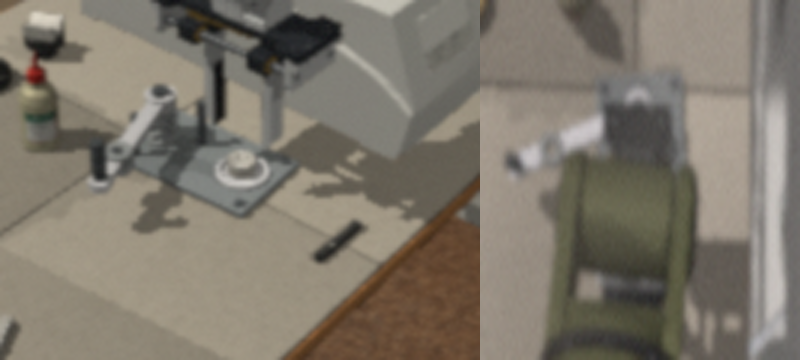

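The fingers straddle the small round in the jig, with tips at crop (216,125) and (272,145). The pivot and pillar are clear. Descend and grip.

Call:
arm_command --targets '[{"x": 0,"y": 0,"z": 0.015,"yaw": 0,"hand": 0.2},{"x": 0,"y": 0,"z": 0.014,"yaw": 0,"hand": 0.2},{"x": 0,"y": 0,"z": 0.0105,"yaw": 0,"hand": 0.2},{"x": 0,"y": 0,"z": 0.004,"yaw": 0,"hand": 0.2},{"x": 0,"y": 0,"z": 0,"yaw": 0,"hand": 0.2}]'

```text
clock: 4.4
eef_pos: [594.9, -15.7, 16.1]
eef_rot: [-3.14, -0.0, 1.571]
wrist_force: [-0.1, -0.3, 0.3]
finger_gap: 56.4
finger_force: 0.0
```

Call:
arm_command --targets '[{"x": 0,"y": 0,"z": 0,"yaw": 0,"hand": -0.1},{"x": 0,"y": 0,"z": 0,"yaw": 0,"hand": -0.3},{"x": 0,"y": 0,"z": 0,"yaw": 0,"hand": -0.5},{"x": 0,"y": 0,"z": 0,"yaw": 0,"hand": -0.6},{"x": 0,"y": 0,"z": 0,"yaw": 0,"hand": -0.6},{"x": 0,"y": 0,"z": 0,"yaw": 0,"hand": -0.6}]'

```text
clock: 5.0
eef_pos: [595.5, -15.8, 17.3]
eef_rot: [3.141, 0.0, 1.571]
wrist_force: [0.3, -0.8, 2.9]
finger_gap: 26.1
finger_force: 30.0
```

Call:
arm_command --targets '[{"x": 0,"y": 0,"z": -0.01,"yaw": 0,"hand": -0.6},{"x": 0,"y": 0,"z": -0.02,"yaw": 0,"hand": -0.6},{"x": 0,"y": 0,"z": -0.03,"yaw": 0,"hand": -0.6},{"x": 0,"y": 0,"z": -0.03,"yaw": 0,"hand": -0.6},{"x": 0,"y": 0,"z": 0,"yaw": 0,"hand": -0.6}]'

```text
clock: 5.5
eef_pos: [597.0, -15.9, 111.7]
eef_rot: [3.135, 0.001, 1.571]
wrist_force: [-0.1, 0.3, -0.6]
finger_gap: 26.2
finger_force: 30.0
```

```bash
python3 - <<'E'
from h import *
b=shot('scene','s2.png')[170:270,280:380,::-1]
cv2.imwrite('pics/c2.png',cv2.resize(b,(600,600),interpolation=cv2.INTER_CUBIC))
p=manip.read_state()['eef_pos']; print(p,proj('scene',p), proj('scene',p-[0,0,6]))
E
```

```text
[596.05584626 -15.80155182 109.22980767] [319.66412753 208.62778984] [319.65784336 210.38258232]
```

View pics/c2.png

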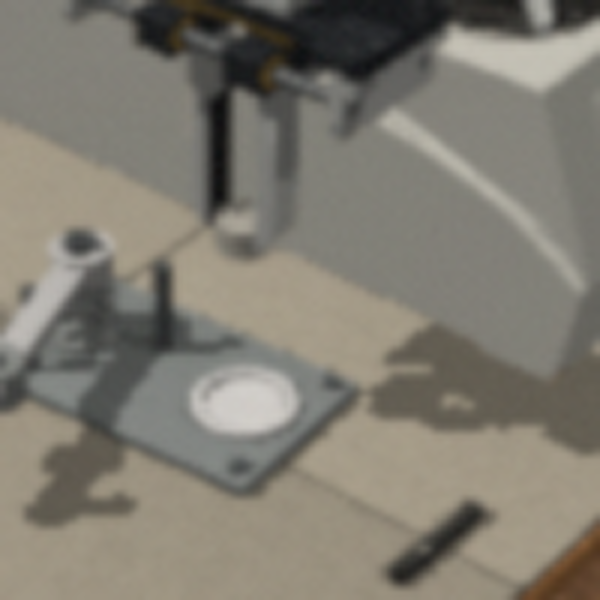

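The small round is held level at crop (240,232), which matches the projected TCP, and the recess is empty. Set it down temporarily near (500,130).

Call:
arm_command --targets '[{"x": 0,"y": -0.032,"z": 0,"yaw": 0,"hand": -0.6},{"x": 0.026,"y": -0.032,"z": 0,"yaw": 0,"hand": -0.6},{"x": 0.04,"y": -0.032,"z": 0,"yaw": 0,"hand": -0.6},{"x": 0.04,"y": 0,"z": 0,"yaw": 0,"hand": -0.6},{"x": 0.04,"y": 0,"z": 0.015,"yaw": 0,"hand": -0.6},{"x": 0,"y": 0,"z": 0.03,"yaw": 0,"hand": -0.6},{"x": 0,"y": 0,"z": 0.025,"yaw": 0,"hand": -0.6},{"x": 0,"y": 0,"z": 0.015,"yaw": 0,"hand": -0.6},{"x": 0,"y": 0,"z": 0,"yaw": 0,"hand": -0.6},{"x": 0,"y": 0,"z": 0,"yaw": 0,"hand": -0.6}]'

```text
clock: 6.55
eef_pos: [499.8, 129.2, 21.9]
eef_rot: [-3.141, 0.0, 1.571]
wrist_force: [-0.1, -0.2, 0.6]
finger_gap: 26.7
finger_force: 30.0
```

```bash
python3 - <<'E'
from m import *
print(manip.read_state()['eef_pos'])
im=cv2.imread('pics/s2.png')
c,x,y=blobs(im,'scene',320.5,236.5,12); g=c.min(2)
t,m=cv2.threshold(g,0,255,cv2.THRESH_OTSU); f=fit(m,x,y); print(np.round(f,2),onz('scene',f[0],f[1],13))
E
```

```text
[499.79536659 129.20317991  21.89944669]
[320.11 236.25  11.55  18.24  87.51] [593.02114479 -14.6179461   13.        ]
```

Call:
arm_command --targets '[{"x": 0,"y": 0,"z": 0.007,"yaw": 0,"hand": -0.6},{"x": 0,"y": 0,"z": 0.004,"yaw": 0,"hand": -0.6},{"x": 0,"y": 0,"z": 0.0015,"yaw": 0,"hand": -0.6},{"x": 0,"y": 0,"z": 0,"yaw": 0,"hand": -0.6},{"x": 0,"y": 0,"z": 0,"yaw": 0,"hand": -0.6}]'

```text
clock: 7.05
eef_pos: [500.1, 129.3, 9.6]
eef_rot: [3.141, -0.0, 1.571]
wrist_force: [-0.1, 0.3, -1.7]
finger_gap: 26.1
finger_force: 30.0
```

Call:
arm_command --targets '[{"x": 0,"y": 0,"z": 0.0005,"yaw": 0,"hand": -0.6},{"x": 0,"y": 0,"z": 0.0005,"yaw": 0,"hand": -0.6},{"x": 0,"y": 0,"z": 0.0005,"yaw": 0,"hand": -0.6},{"x": 0,"y": 0,"z": 0,"yaw": 0,"hand": -0.6},{"x": 0,"y": 0,"z": 0,"yaw": 0,"hand": -0.6}]'

```text
clock: 7.55
eef_pos: [500.1, 129.3, 8.2]
eef_rot: [3.141, -0.0, 1.571]
wrist_force: [-2.2, -0.0, 5.9]
finger_gap: 26.1
finger_force: 30.0
```

Call:
arm_command --targets '[{"x": 0,"y": 0,"z": 0,"yaw": 0,"hand": -0.3},{"x": 0,"y": 0,"z": 0,"yaw": 0,"hand": 0},{"x": 0,"y": 0,"z": 0,"yaw": 0,"hand": 0.2},{"x": 0,"y": 0,"z": 0,"yaw": 0,"hand": 0.2},{"x": 0,"y": 0,"z": -0.02,"yaw": 0,"hand": 0.2},{"x": 0,"y": 0,"z": -0.036,"yaw": 0,"hand": 0.2},{"x": 0,"y": 0,"z": -0.036,"yaw": 0,"hand": 0.2}]'

```text
clock: 8.25
eef_pos: [499.6, 129.2, 100.7]
eef_rot: [-3.14, 0.0, 1.571]
wrist_force: [0.2, 0.3, 0.4]
finger_gap: 56.0
finger_force: 0.0
```

Call:
arm_command --targets '[{"x": 0.035,"y": -0.0033,"z": 0,"yaw": 0,"hand": 0.2},{"x": 0.035,"y": -0.0033,"z": 0,"yaw": 0,"hand": 0.2},{"x": 0.035,"y": -0.0033,"z": 0,"yaw": 0,"hand": 0.2},{"x": 0.035,"y": -0.0033,"z": 0,"yaw": 0,"hand": 0.2},{"x": 0,"y": 0,"z": 0.02,"yaw": 0,"hand": 0.2},{"x": 0,"y": 0,"z": 0.02,"yaw": 0,"hand": 0.2},{"x": 0,"y": 0,"z": 0.01,"yaw": 0,"hand": 0.2},{"x": 0,"y": 0,"z": 0,"yaw": 0,"hand": 0.2},{"x": 0,"y": 0,"z": 0,"yaw": 0,"hand": 0.2}]'

```text
clock: 9.15
eef_pos: [487.2, 269.3, 50.6]
eef_rot: [3.141, -0.0, 1.57]
wrist_force: [0.8, 0.2, -1.2]
finger_gap: 56.4
finger_force: 0.0
```

```bash
python3 - <<'E'
from h import *
b=shot('scene','s3.png')[230:350,220:340,::-1]
cv2.imwrite('pics/c3.png',cv2.resize(b,(600,600),interpolation=cv2.INTER_CUBIC))
p=manip.read_state()['eef_pos']; print(p)
for d in([28,0,0],[-28,0,0]): print((proj('scene',p+d)-[220,230])*5)
print((proj('scene',[p[0],p[1],31])-[220,230])*5, (proj('scene',[500.1,129.3,16])-[220,230])*5)
E
```

```text
[487.36563628 269.32964925  50.89046923]
[245.45699712 322.43082069]
[332.61785057 379.57678297]
[290.5858028  380.46539332] [462.94037627 230.7751535 ]
```

View pics/c3.png

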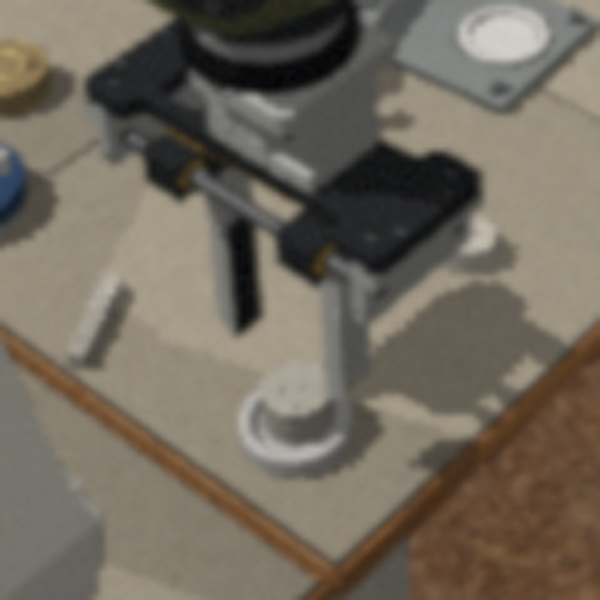

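The round's top is centred near crop (298,388), about 1.5 px from the projected TCP. I'll shift about -2 mm in y and descend to grip. The small round stands at crop (480,235).

Call:
arm_command --targets '[{"x": -0.002,"y": 0,"z": 0.01,"yaw": 0,"hand": 0.2},{"x": 0,"y": 0,"z": 0.012,"yaw": 0,"hand": 0.2},{"x": 0,"y": 0,"z": 0.009,"yaw": 0,"hand": 0.2},{"x": 0,"y": 0,"z": 0.004,"yaw": 0,"hand": 0.2},{"x": 0,"y": 0,"z": 0,"yaw": 0,"hand": 0.2},{"x": 0,"y": 0,"z": 0,"yaw": 0,"hand": 0},{"x": 0,"y": 0,"z": 0,"yaw": 0,"hand": -0.2},{"x": 0,"y": 0,"z": 0,"yaw": 0,"hand": -0.5},{"x": 0,"y": 0,"z": 0,"yaw": 0,"hand": -0.5},{"x": 0,"y": 0,"z": 0,"yaw": 0,"hand": -0.5}]'

```text
clock: 10.2
eef_pos: [487.0, 267.4, 15.2]
eef_rot: [3.141, -0.0, 1.571]
wrist_force: [-0.6, -0.5, 3.3]
finger_gap: 33.0
finger_force: 30.0
```

Call:
arm_command --targets '[{"x": 0,"y": 0,"z": 0,"yaw": 0,"hand": -0.5},{"x": 0,"y": 0,"z": 0,"yaw": 0,"hand": -0.5}]'

```text
clock: 10.4
eef_pos: [487.0, 267.4, 15.3]
eef_rot: [3.141, -0.0, 1.571]
wrist_force: [-1.3, 0.0, 5.0]
finger_gap: 33.1
finger_force: 30.0
```

Call:
arm_command --targets '[{"x": 0,"y": 0,"z": -0.01,"yaw": 0,"hand": -0.5},{"x": 0,"y": 0,"z": -0.025,"yaw": 0,"hand": -0.5},{"x": 0,"y": 0,"z": -0.03,"yaw": 0,"hand": -0.5},{"x": 0,"y": 0,"z": -0.03,"yaw": 0,"hand": -0.5},{"x": 0,"y": 0,"z": 0,"yaw": 0,"hand": -0.5}]'

```text
clock: 10.9
eef_pos: [488.3, 268.0, 114.1]
eef_rot: [3.136, -0.003, 1.571]
wrist_force: [-0.0, -0.4, -2.0]
finger_gap: 32.8
finger_force: 30.0
```

Call:
arm_command --targets '[{"x": -0.0282,"y": 0,"z": 0,"yaw": 0,"hand": -0.5},{"x": -0.0282,"y": 0,"z": 0,"yaw": 0,"hand": -0.5},{"x": -0.0282,"y": 0,"z": 0,"yaw": 0,"hand": -0.5},{"x": -0.0282,"y": 0.0154,"z": 0,"yaw": 0,"hand": -0.5},{"x": -0.0282,"y": 0.0154,"z": 0,"yaw": 0,"hand": -0.5},{"x": -0.0282,"y": 0.0154,"z": 0,"yaw": 0,"hand": -0.5},{"x": -0.0282,"y": 0.0154,"z": 0,"yaw": 0,"hand": -0.5},{"x": -0.0282,"y": 0.0154,"z": 0,"yaw": 0,"hand": -0.5},{"x": -0.0282,"y": 0.0154,"z": 0,"yaw": 0,"hand": -0.5},{"x": -0.0282,"y": 0.0154,"z": 0,"yaw": 0,"hand": -0.5}]'

```text
clock: 11.9
eef_pos: [594.6, -15.9, 108.9]
eef_rot: [-3.14, -0.0, 1.571]
wrist_force: [0.1, 0.4, -2.2]
finger_gap: 32.5
finger_force: 30.0
```

Call:
arm_command --targets '[{"x": 0,"y": 0,"z": 0.02,"yaw": 0,"hand": -0.5},{"x": 0,"y": 0,"z": 0.03,"yaw": 0,"hand": -0.5},{"x": 0,"y": 0,"z": 0.02,"yaw": 0,"hand": -0.5},{"x": 0,"y": 0,"z": 0,"yaw": 0,"hand": -0.5},{"x": 0,"y": 0,"z": 0,"yaw": 0,"hand": -0.5}]'

```text
clock: 12.4
eef_pos: [594.5, -14.7, 39.9]
eef_rot: [-3.141, -0.0, 1.571]
wrist_force: [0.4, 0.7, -1.3]
finger_gap: 32.7
finger_force: 30.0
```

```bash
python3 - <<'E'
from h import *
b=shot('scene','s4.png')[180:260,270:370,::-1]
cv2.imwrite('pics/c4.png',cv2.resize(b,(700,560),interpolation=cv2.INTER_CUBIC))
p=manip.read_state()['eef_pos']; print(p)
print((proj('scene',p-[0,0,6])-[270,180])*7,(proj('scene',[594.5,-15,13])-[270,180])*7)
E
```

```text
[594.97639909 -14.66828816  40.7520041 ]
[347.39376944 350.50201886] [348.62643948 391.92593457]
```

View pics/c4.png

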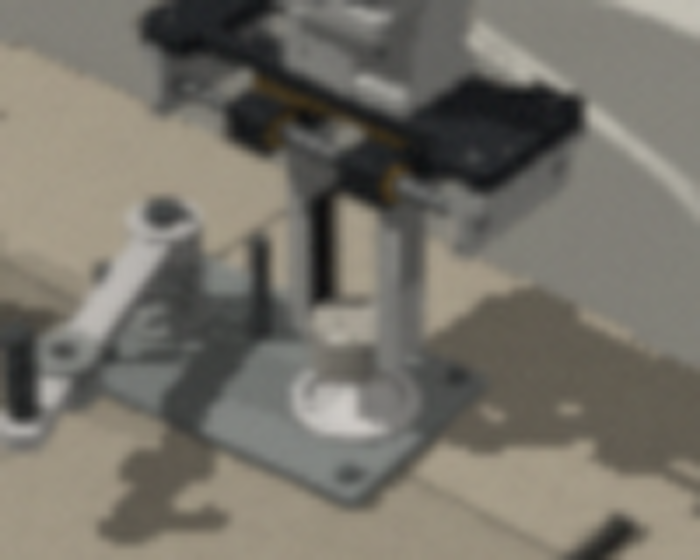

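The round hangs above the rim, with the rim centre near crop (355,397), within about 2 mm of the plan. Lower it gently.

Call:
arm_command --targets '[{"x": 0,"y": 0,"z": 0.01,"yaw": 0,"hand": -0.5},{"x": 0,"y": 0,"z": 0.006,"yaw": 0,"hand": -0.5},{"x": 0,"y": 0,"z": 0.004,"yaw": 0,"hand": -0.5},{"x": 0,"y": 0,"z": 0.002,"yaw": 0,"hand": -0.5},{"x": 0,"y": 0,"z": 0.001,"yaw": 0,"hand": -0.5},{"x": 0,"y": 0,"z": 0,"yaw": 0,"hand": -0.5},{"x": 0,"y": 0,"z": 0,"yaw": 0,"hand": -0.5}]'

```text
clock: 13.15
eef_pos: [594.8, -14.9, 17.1]
eef_rot: [3.141, 0.0, 1.571]
wrist_force: [1.4, -2.1, -2.2]
finger_gap: 32.6
finger_force: 30.0
```

Call:
arm_command --targets '[{"x": 0,"y": 0,"z": 0.0005,"yaw": 0,"hand": -0.5},{"x": 0,"y": 0,"z": 0.0005,"yaw": 0,"hand": -0.5},{"x": 0,"y": 0,"z": 0,"yaw": 0,"hand": -0.5},{"x": 0,"y": 0,"z": 0,"yaw": 0,"hand": -0.5}]'

```text
clock: 13.55
eef_pos: [594.8, -14.9, 16.2]
eef_rot: [3.141, 0.0, 1.571]
wrist_force: [2.8, -4.1, 0.2]
finger_gap: 32.7
finger_force: 30.0
```

Call:
arm_command --targets '[{"x": -0.001,"y": 0.0007,"z": 0,"yaw": 0,"hand": -0.5},{"x": -0.001,"y": 0.0006,"z": 0,"yaw": 0,"hand": -0.5},{"x": 0,"y": 0,"z": 0.0005,"yaw": 0,"hand": -0.5},{"x": 0,"y": 0,"z": 0.0005,"yaw": 0,"hand": -0.5},{"x": 0,"y": 0,"z": 0,"yaw": 0,"hand": -0.5},{"x": 0,"y": 0,"z": 0,"yaw": 0,"hand": -0.5}]'

```text
clock: 14.15
eef_pos: [595.7, -16.5, 15.3]
eef_rot: [-3.141, -0.0, 1.571]
wrist_force: [-4.2, 0.3, 5.9]
finger_gap: 32.9
finger_force: 30.0
```

Floor contact with 6 N at the expected height. Release, rise, and go back to the small round at (500,129.3).

Call:
arm_command --targets '[{"x": 0,"y": 0,"z": 0,"yaw": 0,"hand": -0.2},{"x": 0,"y": 0,"z": 0,"yaw": 0,"hand": 0},{"x": 0,"y": 0,"z": 0,"yaw": 0,"hand": 0.2},{"x": 0,"y": 0,"z": 0,"yaw": 0,"hand": 0.2},{"x": 0,"y": 0,"z": -0.015,"yaw": 0,"hand": 0.2},{"x": 0,"y": 0,"z": -0.035,"yaw": 0,"hand": 0.2},{"x": 0,"y": 0,"z": -0.035,"yaw": 0,"hand": 0.2},{"x": 0,"y": 0,"z": 0,"yaw": 0,"hand": 0.2}]'

```text
clock: 14.95
eef_pos: [598.3, -16.9, 106.0]
eef_rot: [3.133, 0.001, 1.571]
wrist_force: [-0.1, 0.2, 0.8]
finger_gap: 56.2
finger_force: 0.0
```

Call:
arm_command --targets '[{"x": 0.0292,"y": -0.019,"z": 0,"yaw": 0,"hand": 0.2},{"x": 0.0292,"y": -0.019,"z": 0,"yaw": 0,"hand": 0.2},{"x": 0.0292,"y": -0.019,"z": 0,"yaw": 0,"hand": 0.2},{"x": 0.0292,"y": -0.019,"z": 0,"yaw": 0,"hand": 0.2},{"x": 0.0292,"y": -0.0195,"z": 0,"yaw": 0,"hand": 0.2},{"x": 0,"y": 0,"z": 0.02,"yaw": 0,"hand": 0.2},{"x": 0,"y": 0,"z": 0.025,"yaw": 0,"hand": 0.2},{"x": 0,"y": 0,"z": 0.015,"yaw": 0,"hand": 0.2},{"x": 0,"y": 0,"z": 0,"yaw": 0,"hand": 0.2},{"x": 0,"y": 0,"z": 0,"yaw": 0,"hand": 0.2}]'

```text
clock: 15.95
eef_pos: [500.6, 129.3, 40.6]
eef_rot: [3.141, -0.0, 1.571]
wrist_force: [-0.2, 0.6, 0.4]
finger_gap: 56.0
finger_force: 0.0
```

```bash
python3 - <<'E'
from h import *
f=lambda i,s:cv2.resize(i,s,interpolation=cv2.INTER_CUBIC)
b=shot('scene','s5.png')[205:305,265:365,::-1]; a=shot('top','t5.png')[:,:,::-1][180:240,260:330]
cv2.imwrite('pics/c5.png',f(b,(600,600)))
print(manip.read_state()['eef_pos'])
E
```

```text
[501.02306868 129.35187395  41.08289304]
```

View pics/c5.png

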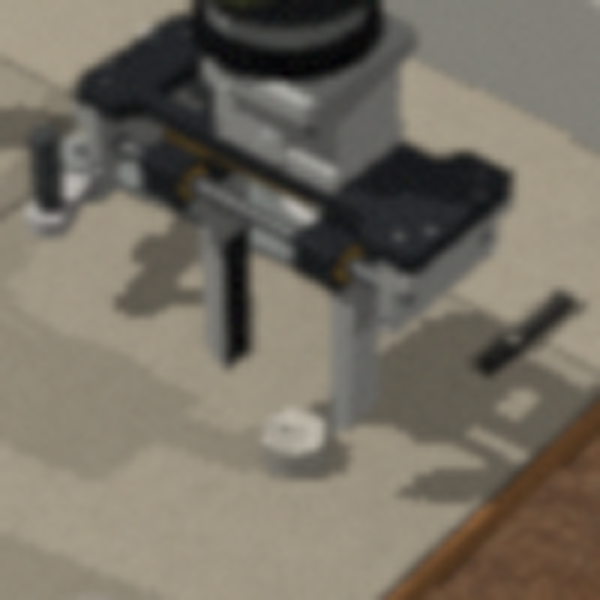

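The small round stands between the fingers at crop (293,432). That was my tenth and last picture, so from here I check by numbers. Descend and grip.

Call:
arm_command --targets '[{"x": 0,"y": 0,"z": 0.012,"yaw": 0,"hand": 0.2},{"x": 0,"y": 0,"z": 0.012,"yaw": 0,"hand": 0.2},{"x": 0,"y": 0,"z": 0.006,"yaw": 0,"hand": 0.2},{"x": 0,"y": 0,"z": 0.002,"yaw": 0,"hand": 0.2},{"x": 0,"y": 0,"z": 0,"yaw": 0,"hand": 0},{"x": 0,"y": 0,"z": 0,"yaw": 0,"hand": -0.3},{"x": 0,"y": 0,"z": 0,"yaw": 0,"hand": -0.6},{"x": 0,"y": 0,"z": 0,"yaw": 0,"hand": -0.6},{"x": 0,"y": 0,"z": 0,"yaw": 0,"hand": -0.6},{"x": 0,"y": 0,"z": 0,"yaw": 0,"hand": -0.6}]'

```text
clock: 17.05
eef_pos: [500.6, 129.3, 8.2]
eef_rot: [3.141, -0.0, 1.571]
wrist_force: [-0.2, 0.4, 3.7]
finger_gap: 26.6
finger_force: 30.0
```

```bash
python3 - <<'E'
from m import *
# empty dish rim (s5 scene, t5 top): bright ring centre
for n,u,v,z in(('scene',278,313,13),('top',220.5,231.6,13)):
    im=cv2.imread('pics/s5.png' if n=='scene' else 'pics/t5.png')
    c,x,y=blobs(im,n,u,v,13); g=c.min(2)
    for t in(140,150,160,170,180,190,200):
        m=((g>t)*255).astype('uint8')
        try: f=fit(m,x,y); print(n,t,np.round(f,1),np.round(onz(n,f[0],f[1],13),1))
        except Exception: print(n,t,'no')
E
```

```text
scene 140 [278.2 313.3  17.3  22.9  78.1] [484. 274.  13.]
scene 150 [278.2 313.3  16.6  22.3  78.6] [483.8 274.   13. ]
scene 160 [278.3 313.3  15.9  21.7  79.1] [483.6 274.   13. ]
scene 170 [280.4 313.8  13.   17.1  63. ] [478.7 271.9  13. ]
scene 180 no
scene 190 no
scene 200 no
top 140 [217.8 231.2  10.4  15.5   3.3] [486.3 282.3  13. ]
top 150 [217.9 231.3   9.4  14.6   0.9] [485.8 282.2  13. ]
top 160 [218.  231.4   8.4  14.  179.2] [485.6 281.9  13. ]
top 170 [218.2 232.9   5.   11.  176.2] [480.2 280.9  13. ]
top 180 [218.3 232.8   4.    9.4 174.9] [480.7 280.3  13. ]
top 190 [218.5 232.6   2.9   7.  173.9] [481.2 279.6  13. ]
top 200 no
```

Call:
arm_command --targets '[{"x": 0,"y": 0,"z": -0.015,"yaw": 0,"hand": -0.6},{"x": 0,"y": 0,"z": -0.035,"yaw": 0,"hand": -0.6},{"x": 0.0284,"y": -0.003,"z": -0.03,"yaw": 0,"hand": -0.6},{"x": 0.0284,"y": -0.003,"z": 0,"yaw": 0,"hand": -0.6},{"x": 0.0284,"y": -0.003,"z": 0,"yaw": 0,"hand": -0.6},{"x": 0.0284,"y": -0.003,"z": 0,"yaw": 0,"hand": -0.6},{"x": 0.0284,"y": -0.003,"z": 0,"yaw": 0,"hand": -0.6},{"x": 0,"y": 0,"z": 0.02,"yaw": 0,"hand": -0.6},{"x": 0,"y": 0,"z": 0.03,"yaw": 0,"hand": -0.6},{"x": 0,"y": 0,"z": 0,"yaw": 0,"hand": -0.6}]'

```text
clock: 18.05
eef_pos: [483.4, 270.6, 34.7]
eef_rot: [-3.136, 0.003, 1.571]
wrist_force: [-0.4, -0.7, -0.7]
finger_gap: 26.4
finger_force: 30.0
```

Call:
arm_command --targets '[{"x": 0,"y": 0,"z": 0.009,"yaw": 0,"hand": -0.6},{"x": 0,"y": 0,"z": 0.006,"yaw": 0,"hand": -0.6},{"x": 0,"y": 0,"z": 0.003,"yaw": 0,"hand": -0.6},{"x": 0,"y": 0,"z": 0.002,"yaw": 0,"hand": -0.6},{"x": 0,"y": 0,"z": 0,"yaw": 0,"hand": -0.6},{"x": 0,"y": 0,"z": 0,"yaw": 0,"hand": -0.6}]'

```text
clock: 18.65
eef_pos: [485.6, 271.4, 18.3]
eef_rot: [3.141, -0.0, 1.571]
wrist_force: [0.1, -0.0, -1.5]
finger_gap: 26.8
finger_force: 30.0
```

Call:
arm_command --targets '[{"x": 0,"y": 0,"z": 0.0005,"yaw": 0,"hand": -0.6},{"x": 0,"y": 0,"z": 0.0005,"yaw": 0,"hand": -0.6},{"x": 0,"y": 0,"z": 0.0005,"yaw": 0,"hand": -0.6},{"x": 0,"y": 0,"z": 0,"yaw": 0,"hand": -0.6},{"x": 0,"y": 0,"z": 0,"yaw": 0,"hand": -0.6}]'

```text
clock: 19.15
eef_pos: [485.6, 271.4, 17.2]
eef_rot: [3.141, -0.0, 1.571]
wrist_force: [-3.0, -1.1, 8.2]
finger_gap: 26.1
finger_force: 30.0
```

Call:
arm_command --targets '[{"x": 0,"y": 0,"z": 0,"yaw": 0,"hand": -0.3},{"x": 0,"y": 0,"z": 0,"yaw": 0,"hand": 0},{"x": 0,"y": 0,"z": 0,"yaw": 0,"hand": 0.2},{"x": 0,"y": 0,"z": 0,"yaw": 0,"hand": 0.2},{"x": 0,"y": 0,"z": -0.015,"yaw": 0,"hand": 0.2},{"x": 0,"y": 0,"z": -0.035,"yaw": 0,"hand": 0.2},{"x": 0,"y": 0,"z": -0.04,"yaw": 0,"hand": 0.2},{"x": -0.02,"y": 0,"z": -0.04,"yaw": 0,"hand": 0.2},{"x": -0.04,"y": 0,"z": 0,"yaw": 0,"hand": 0.2},{"x": -0.04,"y": 0,"z": 0,"yaw": 0,"hand": 0.2}]'

```text
clock: 20.15
eef_pos: [485.6, 170.6, 148.7]
eef_rot: [3.138, -0.001, 1.572]
wrist_force: [1.2, 0.2, -0.7]
finger_gap: 56.2
finger_force: 0.0
```

```bash
cat > g.py <<'E'
from h import *
from cell import manip
s=shot('scene','s6.png'); t=shot('top','t6.png')
print(manip.read_state()['eef_pos'])
# bright top faces of rounds in scene (compare with s0/s2), dark grip post
for nm,P in(('jig large',[595,-16,31]),('dish small',[485.6,271.4,25])):
    u,v=proj('scene',P); x,y=int(u)-11,int(v)-11
    c=s[y:y+22,x:x+22].astype(int); print(nm,np.round([u,v],1),x,y)
    print('\n'.join(' '.join(f'{k:3d}' for k in r) for r in c.mean(2).astype(int)))
for nm,im,P in(('scene',s,[645,122,102]),('top',t,[645,122,102])):
    u,v=proj(nm,P); x,y=int(u)-8,int(v)-6
    print(nm,np.round([u,v],1),x,y)
    print('\n'.join(' '.join(f'{k:3d}' for k in r) for r in im[y:y+22,x:x+17].mean(2).astype(int)))
E
python3 g.py
```

```text
[485.55241304 168.15611687 147.90854805]
jig large [319.9 230.9] 308 219
 31  34  37  36  38  35  32  35  39  39  33  26  21  27  30  30  30  32  33  29  23  21
 28  29  30  32  34  32  36  47  52  48  39  28  27  34  36  36  30  28  23  23  19  18
 25  24  27  27  27  28  39  48  57  58  52  37  42  57  65  58  41  29  21  15  17  23
 26  23  23  23  25  34  45  54  64  77  73  62  68  85  91  85  67  47  35  30  32  42
 25  23  24  24  26  37  48  55  73  84  86  85  89 101 106 100  90  78  65  56  53  63
 24  23  25  27  29  42  45  48  61  75  84  89  97 106 110 109 106  98  85  72  70  68
 31  37  34  29  32  38  37  42  51  60  70  76  88 100 109 111 110 103  90  76  71  72
 39  48  46  39  33  30  36  46  54  63  65  66  80  95 106 108 104  97  84  72  67  71
 48  59  60  53  47  46  52  61  69  69  68  68  78  96 103 102  94  84  70  59  65  70
 71  79  81  77  71  69  70  73  74  71  71  73  84  97 104  96  83  69  56  54  64  71
107 109 109 106  99  92  87  81  77  74  71  74  83  98 103  97  81  66  59  62  68  74
117 117 118 115 108 103  96  91  84  78  73  74  84  98 103
[... 5223 characters left out ...]
 142 142 144 144 142
138 137 141 143 140 143 142 144 144 143 146 143 147 144 143 143 141
144 145 144 144 144 146 145 144 144 146 143 144 142 142 143 146 136
149 149 148 145 147 145 145 144 146 144 145 144 141 140 143 141 136
151 148 147 147 147 146 146 142 144 144 142 144 145 143 144 140 135
149 147 145 146 146 144 144 148 145 145 143 141 143 143 142 140 137
147 148 147 146 146 146 142 146 145 145 144 143 144 142 142 142 141
147 146 144 145 144 146 145 144 145 145 141 145 141 144 142 140 142
146 145 147 145 145 145 145 142 143 142 144 141 141 139 141 141 140
147 144 145 146 142 144 141 143 143 141 143 141 142 140 141 142 140
147 145 145 144 142 142 144 144 144 142 142 139 142 142 142 142 140
```

Call:
arm_command --targets '[{"x": -0.008,"y": 0.027,"z": 0,"yaw": 0,"hand": 0.2},{"x": -0.008,"y": 0.027,"z": 0,"yaw": 0,"hand": 0.2},{"x": -0.008,"y": 0.027,"z": 0,"yaw": 0,"hand": 0.2},{"x": -0.008,"y": 0.027,"z": 0,"yaw": 0,"hand": 0.2},{"x": -0.008,"y": 0.026,"z": 0,"yaw": 0,"hand": 0.2},{"x": -0.008,"y": 0.026,"z": 0,"yaw": 0,"hand": 0.2},{"x": 0,"y": 0,"z": 0,"yaw": -0.12,"hand": 0.2},{"x": 0,"y": 0,"z": 0,"yaw": -0.12,"hand": 0.2},{"x": 0,"y": 0,"z": 0,"yaw": -0.12,"hand": 0.2},{"x": 0,"y": 0,"z": 0,"yaw": 0,"hand": 0.2}]'

```text
clock: 21.25
eef_pos: [645.5, 123.9, 147.2]
eef_rot: [3.141, 0.0, 1.933]
wrist_force: [-0.8, -0.5, -0.3]
finger_gap: 56.2
finger_force: 0.0
```

```bash
cat > g2.py <<'E'
from h import *
s=shot('scene','s7.png'); t=shot('top','t7.png')
print(manip.read_state()['eef_pos'],manip.read_state()['eef_rot'])
for n,im,P,w in(('scene',s,[595,-16,31],11),('top',t,[595,-16,31],9)):
    u,v=proj(n,P); x,y=int(u)-w,int(v)-w
    print(n,np.round([u,v],1),x,y)
    print('\n'.join(' '.join(f'{k:3d}' for k in r) for r in im[y:y+2*w,x:x+2*w].mean(2).astype(int)))
u=276.6*0
# grip axis from two views: dark post top mid in top, post mid column in scene
for uv in((259.6,185.4),(259.9,185.8)): print('grip top',onz('top',*uv,102))
for uv in((272.6,227),(272.9,228)): print('grip scene top',onz('scene',*uv,102))
E
python3 g2.py
```

```text
[645.43943522 123.74011709 146.97796864] [ 3.14122225e+00 -2.46759642e-05  1.92751716e+00]
scene [319.9 230.9] 308 219
 95 145 158 159 158 158 157 158 157 158 159 155 156 156 157 157 156 156 155 156 156 155
 91 138 154 156 158 159 159 158 158 157 157 157 156 158 159 159 156 158 159 157 156 155
 78 121 138 144 154 155 156 158 159 157 157 157 159 156 158 158 155 157 158 158 158 156
 63  96 118 129 141 140 143 154 157 159 157 155 158 158 157 156 154 155 157 157 157 156
 57  78  92 106 127 130 133 141 149 153 156 156 158 158 156 156 155 156 156 156 157 157
 57  73  80  97 121 127 129 131 135 137 142 151 153 153 156 157 156 157 156 156 157 158
 56  72  78  95 120 128 127 127 127 124 127 134 135 141 150 156 157 155 155 155 154 155
 55  72  80  91 113 120 117 118 113  98  96 106 119 130 141 148 153 153 154 154 153 155
 57  72  78  83  89  92  92  93  92  95  98 106 117 129 134 136 140 147 150 152 152 155
 79  90  92  93  92  94  93  95 106 127 142 150 151 150 149 143 136 137 141 137 141 150
119 120 120 120 120 121 120 121 131 150 165 175 178 175 174 169 148 136 133 131 132 142
129 129 129 1
[... 1788 characters left out ...]
 115 118 119 118 120 125 140 163 173 159 139 134 141 133
 92  91  96 106 114 116 116 120 122 127 144 163 166 150 130 125 124 119
 91  92  95 103 112 117 117 117 117 123 136 152 149 135 124 119 118 117
 91  91  92  97 106 114 118 115 114 114 123 129 129 122 119 117 112 118
 86  89  91  92 100 109 113 116 114 114 116 119 119 119 114 113 109 118
 81  86  89  91  93 100 107 110 113 116 116 115 116 112 113 115 117 125
 76  85  87  90  89  92  94 102 106 107 106 108 107 104 111 119 126 130
grip top [647.69299117 122.42483655 102.        ]
grip top [646.34765523 121.37048236 102.        ]
grip scene top [644.49221322 122.67170896 102.        ]
grip scene top [640.77670528 125.30688104 102.        ]
```

The seating height equals the grasp height in the other recess (TCP 15.3), so the large round is seated. The grip is within about 1.5 mm of the TCP. Descend and close on the post.

Call:
arm_command --targets '[{"x": -0.001,"y": 0,"z": 0.02,"yaw": 0,"hand": 0.2},{"x": 0,"y": 0,"z": 0.025,"yaw": 0,"hand": 0.2},{"x": 0,"y": 0,"z": 0.02,"yaw": 0,"hand": 0.2},{"x": 0,"y": 0,"z": 0.012,"yaw": 0,"hand": 0.1},{"x": 0,"y": 0,"z": 0,"yaw": 0,"hand": -0.1},{"x": 0,"y": 0,"z": 0,"yaw": 0,"hand": -0.3},{"x": 0,"y": 0,"z": 0,"yaw": 0,"hand": -0.5},{"x": 0,"y": 0,"z": 0,"yaw": 0,"hand": -0.7},{"x": 0,"y": 0,"z": 0,"yaw": 0,"hand": -0.9},{"x": 0,"y": 0,"z": 0,"yaw": 0,"hand": -0.9}]'

```text
clock: 22.35
eef_pos: [646.3, 122.6, 70.3]
eef_rot: [3.14, 0.0, 1.931]
wrist_force: [2.5, 2.1, 2.8]
finger_gap: 13.0
finger_force: 30.0
```

Call:
arm_command --targets '[{"x": 0,"y": 0,"z": 0,"yaw": 0,"hand": -0.9},{"x": 0,"y": 0,"z": 0,"yaw": 0,"hand": -0.9},{"x": 0,"y": 0,"z": 0,"yaw": 0,"hand": -0.9},{"x": 0,"y": 0,"z": 0,"yaw": 0,"hand": -0.9}]'

```text
clock: 22.75
eef_pos: [646.3, 122.6, 70.2]
eef_rot: [3.14, 0.0, 1.931]
wrist_force: [1.6, 1.8, 5.6]
finger_gap: 13.4
finger_force: 30.0
```

Call:
arm_command --targets '[{"x": -0.0003,"y": -0.0091,"z": 0,"yaw": -0.065,"hand": -0.9},{"x": -0.0003,"y": -0.0091,"z": 0,"yaw": -0.065,"hand": -0.9},{"x": -0.0003,"y": -0.0091,"z": 0,"yaw": -0.065,"hand": -0.9},{"x": -0.0003,"y": -0.0091,"z": 0,"yaw": -0.065,"hand": -0.9},{"x": -0.0003,"y": -0.0091,"z": 0,"yaw": -0.065,"hand": -0.9}]' --newtons 40

```text
clock: 23.25
eef_pos: [606.6, 100.0, 70.2]
eef_rot: [3.14, 0.001, 2.259]
wrist_force: [2.3, 2.6, 5.9]
finger_gap: 13.0
finger_force: 40.0
```

Call:
arm_command --targets '[{"x": 0,"y": 0,"z": 0,"yaw": 0,"hand": -0.9},{"x": 0,"y": 0,"z": 0,"yaw": 0,"hand": -0.9}]'

```text
clock: 23.45
eef_pos: [606.8, 100.0, 70.2]
eef_rot: [3.14, 0.0, 2.256]
wrist_force: [0.9, 4.4, 6.4]
finger_gap: 13.4
finger_force: 40.0
```

Call:
arm_command --targets '[{"x": -0.0003,"y": -0.0091,"z": 0,"yaw": -0.065,"hand": -0.9},{"x": -0.0003,"y": -0.0091,"z": 0,"yaw": -0.065,"hand": -0.9},{"x": -0.0003,"y": -0.0091,"z": 0,"yaw": -0.065,"hand": -0.9},{"x": -0.0003,"y": -0.0091,"z": 0,"yaw": -0.065,"hand": -0.9},{"x": -0.0003,"y": -0.0091,"z": 0,"yaw": -0.065,"hand": -0.9},{"x": -0.0003,"y": -0.0091,"z": 0,"yaw": -0.065,"hand": -0.9},{"x": -0.0003,"y": -0.0091,"z": 0,"yaw": -0.065,"hand": -0.9},{"x": 0,"y": 0,"z": 0,"yaw": 0,"hand": -0.9}]'

```text
clock: 24.25
eef_pos: [567.7, 49.7, 70.2]
eef_rot: [3.141, -0.0, 2.712]
wrist_force: [-1.8, 6.0, 8.1]
finger_gap: 13.2
finger_force: 40.0
```

Call:
arm_command --targets '[{"x": -0.0003,"y": -0.0091,"z": 0,"yaw": -0.065,"hand": -0.9},{"x": -0.0003,"y": -0.0091,"z": 0,"yaw": -0.065,"hand": -0.9},{"x": -0.0003,"y": -0.0091,"z": 0,"yaw": -0.065,"hand": -0.9},{"x": -0.0003,"y": -0.0091,"z": 0,"yaw": -0.065,"hand": -0.9},{"x": -0.0003,"y": -0.0091,"z": 0,"yaw": -0.065,"hand": -0.9},{"x": -0.0003,"y": -0.0091,"z": 0,"yaw": -0.065,"hand": -0.9},{"x": 0,"y": 0,"z": 0,"yaw": 0,"hand": -0.9},{"x": 0,"y": 0,"z": 0,"yaw": 0,"hand": -0.9}]'

```text
clock: 25.05
eef_pos: [555.0, -2.7, 70.1]
eef_rot: [3.141, -0.001, 3.1]
wrist_force: [-6.0, 5.6, 12.4]
finger_gap: 13.0
finger_force: 40.0
```

Call:
arm_command --targets '[{"x": 0.0003,"y": -0.005,"z": -0.0002,"yaw": -0.036,"hand": -0.9},{"x": 0.0003,"y": -0.005,"z": -0.0002,"yaw": -0.036,"hand": -0.9},{"x": 0.0002,"y": -0.004,"z": -0.0002,"yaw": -0.028,"hand": -0.9},{"x": 0,"y": 0,"z": 0,"yaw": 0,"hand": -0.9},{"x": 0,"y": 0,"z": 0,"yaw": 0,"hand": -0.9}]'

```text
clock: 25.55
eef_pos: [554.9, -16.5, 70.3]
eef_rot: [3.141, 0.001, -3.083]
wrist_force: [5.2, 5.4, 0.9]
finger_gap: 13.1
finger_force: 40.0
```

Call:
arm_command --targets '[{"x": 0,"y": -0.001,"z": 0,"yaw": -0.007,"hand": -0.9},{"x": 0,"y": -0.001,"z": 0,"yaw": -0.007,"hand": -0.9},{"x": 0,"y": 0,"z": 0,"yaw": 0,"hand": -0.9},{"x": 0,"y": 0,"z": 0,"yaw": 0,"hand": -0.9}]'

```text
clock: 25.95
eef_pos: [555.0, -18.4, 70.3]
eef_rot: [3.141, 0.001, -3.069]
wrist_force: [5.1, 7.0, 1.6]
finger_gap: 13.3
finger_force: 40.0
```

Call:
arm_command --targets '[{"x": 0,"y": -0.001,"z": 0,"yaw": -0.007,"hand": -0.9},{"x": 0,"y": -0.001,"z": 0,"yaw": -0.007,"hand": -0.9},{"x": 0,"y": 0,"z": 0,"yaw": 0,"hand": -0.9},{"x": 0,"y": 0,"z": 0,"yaw": 0,"hand": -0.9}]'

```text
clock: 26.35
eef_pos: [555.0, -19.3, 70.2]
eef_rot: [3.139, 0.001, -3.054]
wrist_force: [4.0, 14.6, 2.2]
finger_gap: 13.4
finger_force: 40.0
```

Call:
arm_command --targets '[{"x": 0,"y": -0.001,"z": 0,"yaw": 0,"hand": -0.9},{"x": 0,"y": 0,"z": 0,"yaw": 0,"hand": -0.9},{"x": 0,"y": 0,"z": 0,"yaw": 0,"hand": -0.9}]'

```text
clock: 26.65
eef_pos: [555.1, -19.6, 70.2]
eef_rot: [3.138, 0.001, -3.054]
wrist_force: [4.7, 19.8, 3.6]
finger_gap: 13.1
finger_force: 40.0
```

The push rose to 20 N while motion stalled, so the arm is on its stop. A quick numeric check that the bystanders are unmoved, then hand in.

```bash
python3 - <<'E'
from h import *
a=cv2.imread('pics/scene0.png').astype(int); b=shot('scene','s9.png')[:,:,::-1].astype(int)
for nm,P in(('bottle',[787,64,60]),('tin',[789,192,15]),('bar',[609,284,8]),('punch',[465,3,8]),('dish small',[485.6,271.4,25])):
    u,v=proj('scene',P).astype(int); print(nm,np.abs(a-b)[v-5:v+6,u-5:u+6].mean().round(1))
s=manip.read_state(); print(s['eef_pos'],s['wrist_force'],s['finger_gap'])
print(manip.sign_off())
E
```

```text
bottle 10.7
tin 1.4
bar 4.5
punch 14.5
dish small 14.6
[555.05588892 -19.58064573  70.21519494] [ 3.82088435 19.9814891   2.07536228] 13.40221193935314
the job is handed in; nothing more can be done
None
```

I swapped the rounds and handed the job in still holding the guide arm at its stop with about 20 N: large round in the jig, small in the dish, each set down at floor height. I judged flat seating from touchdown heights and forces plus image checks. My final bystander check was inconclusive for the bottle and punch, whose image patches changed (possibly arm or shadow), and skipped the loupe and weight, though no planned path came near any of them.

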